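Vent a vial held in ratchet forceps

ROBOT

A 6-joint arm with a two-finger parallel gripper is mounted at the origin on a cart in front of the work surface, level with it; the furniture and walls round the work are solid. World frame = base frame: x ahead of the robot, y to its left, z up, the work surface at z = 0. Lengths are in m, angles in degrees, forces in N, time in s.
With the tool pointing down it reaches from about 0.4 to 0.825 m from the base axis. Payload 7 kg.
Tool frame: the origin (TCP) lies between the finger pads; the fingertips stand ctrl.nose_length ahead of it and the grasp point (between the pads) lies 2 mm behind it (ctrl.nose_length is the distance from the TCP to the fingertips, in m); z points along the fingers, y is the line along which they close (so a half turn about z gives the same grasp; the last joint's range is limited). The gripper opens to 88 mm and grips with 3 to 60 N. Pads are 19 mm wide; open, the fingers measure 130 mm over their backs; the gripper's body (78 mm by 193 mm) begins 47 mm behind the grasp point.
Start: joints at [-53.165, 20.546, 0.682, 0, -70.136, -16.507], TCP at [0.234, -0.633, 0.244] pointing down, gripper open.
Joint ranges: [-176.03, 176.03], [-82.01, 121.73], [-58.28, 71.71], [-173.87, 95.51], [-174.79, -0.11], [-173.66, 173.66]. Speed limits (degrees/s): [136.94, 136.94, 172.46, 180, 180, 180].

INTERFACE

Orientations are given as [roll, pitch, yaw] about the fixed x, y, z axes, in that order (R = Rz(yaw) Ry(pitch) Rx(roll)).
In Python, from plant import ctrl gives the robot as it stands.
- The arm moves only by the tool apply_moves, never from a script. Its argument "commands" is a list of rows, each a list of 3 entries, a list of its own where there are three numbers: the shift along the world's x, y, z in cm, then the turn about the world's z in rad, then the closure, from 0 (fully open) to 1 (shut). In form: [[[x, y, z], turn, jaw], ...]. A call has 1 to 20 rows; each row is the pose to reach, as a shift and turn from the pose commanded when the call began; what a row does not reach only later rows make up. A row lasts 1/12 s, in which the tool goes at most 41.7 mm and 7.16 degrees, less where a joint would pass 70% of its speed; a pose out of reach is approached as far as the arm can. A call with a gripper value outside its range is refused whole. The fingers move at their own pace and stop on an object; the grip force is fixed at half the most. Time passes only in rows, so rows that repeat a pose let the fingers close. It gives the time, the measured TCP pose, the force, the opening and the grip force at its end, in the units of the state.
- ctrl.get_obs(): the state, without advancing time (a new reading comes with each control period).
- ctrl.snapshot(name): name is "scene" or "top" or "wrist"; returns a dict with "img" (420x560x3 uint8, red, green, blue), "fx", "fy", "cx", "cy" (pixels), "T" (4x4, takes a point from camera to world coordinates). Camera axes: x right, y up, looking along -z (the intrinsics and any distortion apply to the point x, -y, -z); pixel columns grow to the right and rows downward; lengths in m; the calibration is good to about 2 mm. The wrist camera is an equidistant fisheye: a pixel r from the principal point sees the ray r / f radians off the axis. A picture is of the moment at which its call begins. There is no depth.
- ctrl.close_job(): hands the job in; it is judged then, once.
Trained networks look in a picture, given as the dict that the camera call returned (one of the last four; its "shot" number tells which), for a name from the list of things; names that differ only in an ending like _2 or _b are one class to them, and where a whole thing is asked for, a point or a joint stands for the part that bears it (a point fixed in the world has none). Each returns a list of dicts, best first, with "score" (0 to 1); they miss things now and then, are a little off and sometimes report something else, mostly with a low value. They report only what shows in the picture. A call takes as long as a camera call. They do not tell look-alikes from the thing itself.
- ctrl.search_frame(picture, target): "at" ([column, row] in pixels, amid what is visible of it).
- ctrl.spot_point(picture, target): "at" ([column, row] in pixels: a listed point, or the origin of a listed thing).
The state is a dict: "clock": time; "joint_pos": joint angles; "qvel": joint speeds; "tau": joint torques, N m; "tool_pos": TCP position; "orientation": TCP orientation; "force": force on the tool from outside, world axes, zero at the start; "moment": the same for the moment, N m; "opening": finger opening in m; "gripper_force": force on a finger pad.
Only numpy, scipy, OpenCV 4.12 (cv2) and the standard library are available. Lean on these libraries where they do the work, as an engineer would, in place of code of your own. Each camera call takes 0.05 s, during which the arm holds its last target. There are 200 camera calls.

TASK

Vent the small amber bottle before it is warmed: push the free ring of the stand's locking forceps towards the fixed ring until the ratchet keeps the jaws gripped on the bottle by itself, firmly but without crushing the glass, then unscrew the cap a quarter turn. Afterwards press the free ring sideways out of the forceps' plane, that is straight down, so that the ratchet lets go, and leave the forceps wide open with the bottle standing free where it was. Be gentle: do not force the forceps or lift or tip the bottle, and leave the things around alone.

Things in the scene. Friction and masses are not known exactly. Their poses are not given: they have to be found in the camera images.
- forceps_stand: Bench stand fixed to the worktop, grey base plate 200 x 110 x 10 mm, carrying steel locking forceps (haemostat type) that lie level 50 mm up; nothing of them stands above z = 57 mm. One half is clamped to the stand. Origin on the worktop right under the rivet (pivot); x points along the forceps from rings to jaws, y from the fixed ring to the free ring, z up.
- fixed_ring (a point): Centre of the ring of the fixed half, at (-125, -24, 50) mm in the stand's frame. Both rings: 7 mm round steel wire, outer size 34 mm along the shank, 29 mm across; the hole is smaller than the closed fingers.
- free_ring (a point): Centre of the ring of the moving half; wide open it stands at about (-117, 50, 50) mm in the stand's frame. Pushed towards the fixed ring (along -y of the stand, an arc of 127 mm radius about the rivet, 43 mm at most) it closes the jaws.
- moving_half (a joint): Angle of the moving half about the rivet, rad: 0 wide open (a spring, about 2 N at the ring, returns it), 0.34 fully closed. Seven ratchet teeth catch from 0.10 on, every 0.036 rad (4.6 mm at the ring); a click takes 2 to 3 N extra. Let go, it falls back onto the last tooth passed.
- moving_jaw: Jaw of the moving half, red rubber sleeve, on the -y side. It meets the bottle at about 0.09 to 0.23 rad of the moving half, by where the bottle stands; then each 0.036 rad adds about 6 N on the bottle and 3 N at the ring. 4 N is a firm grip, over 24 N crushes the glass. Slow pushes at the ring up to 11 to 12 N, repeated until it advances no further, leave a good grip. Origin under the rivet.
- jaw_face (a point): Point on the inner face of the fixed jaw (red rubber sleeve, on the +y side), at (57, 17, 50) mm in the stand's frame. Each jaw face is 50 mm long and 12 mm tall (z 44 to 56 mm); when they meet the bottle, each is splayed outwards by about 0.2 rad towards its tip.
- moving_shank: Rear part of the moving half: springy steel shank, 7.6 mm thick, with free ring and lower ratchet bar. Pressing the free ring down lowers it about 1.1 mm per N; the ratchet lets go after about 3 mm (3 to 4 N) and the ring springs away; a hard stop follows at 8 mm (about 8 N). Over 30 N bends it. Origin at the shank's root, 31 mm behind the rivet.
- ratchet (a point): Ratchet bars between the shanks, 100 mm behind the rivet, z 44 to 54 mm: the fixed half's bar lies above with teeth looking down, the moving half's below with teeth looking up; the bars spring apart as the teeth click by, but only lowering the free ring parts them.
- mat (a point): Middle of the top of the black rubber mat, 64 x 64 mm, on which the bottle stands, at (60, 0, 12) mm in the stand's frame.
- bottle: Small amber glass bottle, loose, standing on the mat between the open jaws with some millimetres of play. Straight body 34 mm in diameter up to 49 mm, then shoulder and neck; 77.5 mm tall with its cap, 55 to 115 g. Origin under its centre, z up along it.
- bottle_cap (a joint): White ribbed screw cap, 29 mm in diameter, from 58.5 to 77.5 mm above the bottle's underside, black index mark on top. Angle in rad: 0 tight, growing anticlockwise seen from above (unscrewing); a quarter turn is 1.57. It takes 0.06 Nm, so an unclamped bottle just turns with it. It does not rise noticeably.
- cup: clear plastic beaker, 88 x 94 mm, 86 mm tall, loose, empty; bystander. Origin under its centre
- tape: roll of white label tape lying flat, 78 mm across, 19 mm high, loose; bystander. Origin under its centre
- pen: red marker pen lying flat, 135 mm long along its own y, 14 mm thick, loose; bystander. Origin under its centre
- wash_bottle: clear reagent bottle with a paper label and a green cap, 64 mm across, 130 mm tall, loose; bystander. Origin under its centre
Mind the look-alikes: they are no part of the job. Leave any brown or red look-alike of the bottle alone.

How it is judged:
By the outcome, as a careful person would: the job done as asked, in the order asked, and still so for the second after the job is handed in, with the robot touching nothing.
It also fails if it takes over 64 s, if anything falls off the work surface, if the arm or the gripper's body presses on something with over 40 N, if the wrist force passes 120 N, or if a joint passes its speed limit or range.

## Working session

There is one attempt and no reset: what is moved stays moved. The work goes in short steps, Python scripts to look and compute and a tool call to move; the robot and the scene stay as the last step left them, time stands still between calls to the robot, and variables do not carry over. Pictures are saved under pics/ and viewed, at most 10 in all, crops included, and the job is handed in when it is done.

Besides the shell and the picture viewer there is one more tool, called by a JSON object that holds its "method" and its "body". apply_moves: Moves the arm, as the interface text tells. Its arguments: {"type":"object","properties":{"commands":{"type":"array"}},"required":["commands"]}

```bash
mkdir -p pics; ls
cat > h.py <<'E'
import numpy as np, cv2
from plant import ctrl
def ray(p,uv,fish=False):
    x=(uv[0]-p["cx"])/p["fx"]; y=(uv[1]-p["cy"])/p["fy"]
    if fish:
        r=np.hypot(x,y); s=np.sin(r)/r if r>1e-9 else 1; d=np.array([x*s,-y*s,-np.cos(r)])
    else: d=np.array([x,-y,-1.])
    T=np.array(p["T"]); d=T[:3,:3]@d; return T[:3,3],d/np.linalg.norm(d)
def tri(rs):
    A=sum(np.eye(3)-np.outer(d,d) for o,d in rs); b=sum((np.eye(3)-np.outer(d,d))@o for o,d in rs)
    X=np.linalg.solve(A,b); return X,[np.linalg.norm(np.cross(X-o,d)) for o,d in rs]
def atz(r,z):
    o,d=r; return o+d*(z-o[2])/d[2]
def save(p,n): cv2.imwrite(f"pics/{n}.png",p["img"][:,:,::-1])
E
python3 - <<'E'
from h import *
print(ctrl.get_obs(), ctrl.nose_length)
P={}
for c in("scene","top"):
    p=ctrl.snapshot(c); save(p,c+"0"); P[c]=p; print(c,{k:v for k,v in p.items() if k!="img"})
for t in("forceps_stand","fixed_ring","free_ring","jaw_face","ratchet","mat","bottle","bottle_cap","cup","tape","pen","wash_bottle"):
    for c in P:
        print(t,c,[(np.round(d["at"],1).tolist(),round(d["score"],2)) for d in ctrl.spot_point(P[c],t)[:3]] if t!="bottle_cap" else [(d["at"],d["score"]) for d in ctrl.search_frame(P[c],t)[:3]])
E
```

```text
pics
{'clock': 0.0, 'joint_pos': array([-5.31649689e+01,  2.05908532e+01,  6.33538868e-01, -1.99615968e-02,
       -7.01361204e+01, -1.65077837e+01]), 'qvel': array([-0.02288312,  0.04812627, -0.032647  , -0.03049839, -0.09752127,
        0.0111606 ]), 'tau': array([ 1.69911906e-03, -5.82723427e+01,  2.93065685e+01,  6.99705809e+00,
        7.11882240e-03, -1.90579881e-04]), 'tool_pos': array([ 0.23430536, -0.63253249,  0.24262795]), 'orientation': array([ 1.79905084e+02, -8.55990959e-03, -1.59679543e+02]), 'force': array([-0.4107877 , -0.8636025 , -0.75433514]), 'moment': array([-0.01956634, -0.03032171, -0.05476797]), 'gripper_force': 0.0, 'opening': 0.08751881051600612} 0.017
scene {'fx': 534.7017004720688, 'fy': 534.7017004720688, 'cx': 279.5551135511756, 'cy': 209.276359101295, 'T': array([[-0.78047244,  0.45038478, -0.4336085 ,  0.00256133],
       [-0.62499459, -0.54472561,  0.55915631,  0.84613757],
       [ 0.01563784,  0.70740905,  0.70663137,  0.9876724 ],
       [ 0.        ,  0.        ,  0.        ,  1.        ]]), 'shot': 1}
top {'fx': 453.52532172904495, 'fy': 453.525
[... 900 characters left out ...]
7, 201.4], 0.65)]
bottle scene [([236.8, 240.6], 0.75), ([241.2, 325.1], 0.67), ([157.9, 275.2], 0.67)]
bottle top [([177.2, 260.3], 0.59), ([171.3, 165.1], 0.54), ([238.6, 200.7], 0.5)]
bottle_cap scene [([151.8, 258.7], 0.7), ([240.1, 310.2], 0.49), ([259.3, 262.8], 0.37)]
bottle_cap top [([163.6, 161.8], 0.57)]
cup scene [([184.1, 307.4], 0.68)]
cup top [([164.4, 205.5], 0.91)]
tape scene [([365.2, 224.9], 0.73)]
tape top [([347.6, 281.3], 0.97), ([234.0, 228.0], 0.24)]
pen scene [([259.7, 259.5], 0.75), ([379.8, 196.2], 0.59)]
pen top [([391.6, 271.5], 0.8), ([220.5, 149.0], 0.68), ([238.8, 227.9], 0.42)]
wash_bottle scene [([186.3, 234.4], 0.71)]
wash_bottle top [([221.2, 152.7], 0.76)]
```

Run:
```python
from h import *
s=ctrl.snapshot("scene");t=ctrl.snapshot("top")
a=cv2.resize(s["img"][160:360,110:410],None,fx=2.66,fy=2.66,interpolation=cv2.INTER_CUBIC)
b=cv2.resize(t["img"][130:310,120:420],None,fx=2.66,fy=2.66,interpolation=cv2.INTER_CUBIC)
cv2.imwrite("pics/a.png",a[:,:,::-1]);cv2.imwrite("pics/b.png",b[:,:,::-1])
for n,u,v in(("fixed",(302.2,268.3),(241,270.7)),("free",(278.8,287.7),(212.1,266.7)),("ratchet",(288.6,268),(232.7,263.1)),("mat",(240.9,244.9),(239.7,201.4)),("stand",(254.7,262.4),(237.7,227.6)),("bottle",(236.8,240.6),(238.6,200.7)),("bA",(241.2,325.1),(177.2,260.3)),("bB",(157.9,275.2),(171.3,165.1)),("cup",(184.1,307.4),(164.4,205.5)),("wash",(186.3,234.4),(221.2,152.7)),("tape",(365.2,224.9),(347.6,281.3)),("pen",(379.8,196.2),(391.6,271.5))):
    X,e=tri([ray(s,u),ray(t,v)]); print(n,X.round(4),np.round(e,4))
```

```text
fixed [0.4218 0.2197 0.0524] [0.0009 0.0009]
free [0.4309 0.2908 0.0467] [0.0003 0.0003]
ratchet [0.4414 0.2409 0.0579] [0.0012 0.0012]
mat [0.5974 0.2299 0.0131] [0.001 0.001]
stand [ 0.5375  0.2382 -0.0009] [0.0061 0.0061]
bottle [0.6004 0.234  0.0288] [0.0034 0.0034]
bA [ 0.4499  0.3886 -0.0023] [0.0039 0.0039]
bB [ 0.6932  0.4122 -0.0022] [0.0009 0.0009]
cup [ 0.5895  0.4296 -0.0176] [0.0004 0.0004]
wash [0.7286 0.2832 0.0036] [0.0009 0.0009]
tape [ 0.4054 -0.0453 -0.0126] [0.006 0.006]
pen [ 0.4311 -0.1576 -0.0082] [0.0052 0.0052]
```

View pics/a.png

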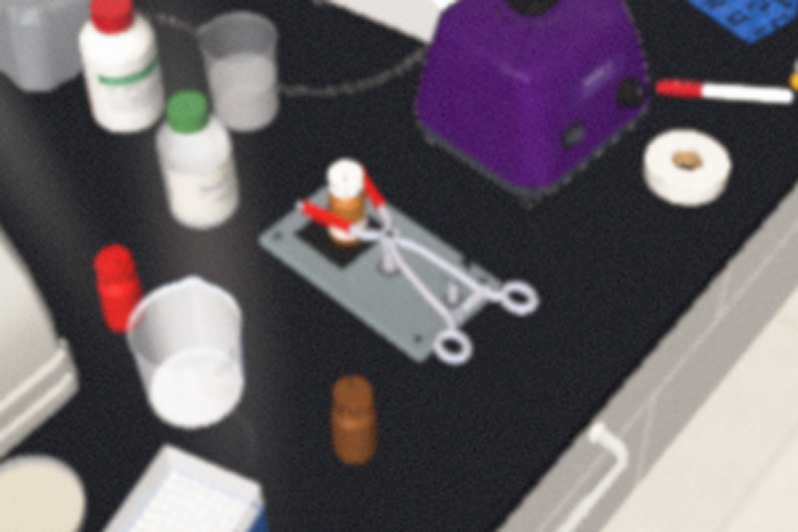

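View pics/b.png

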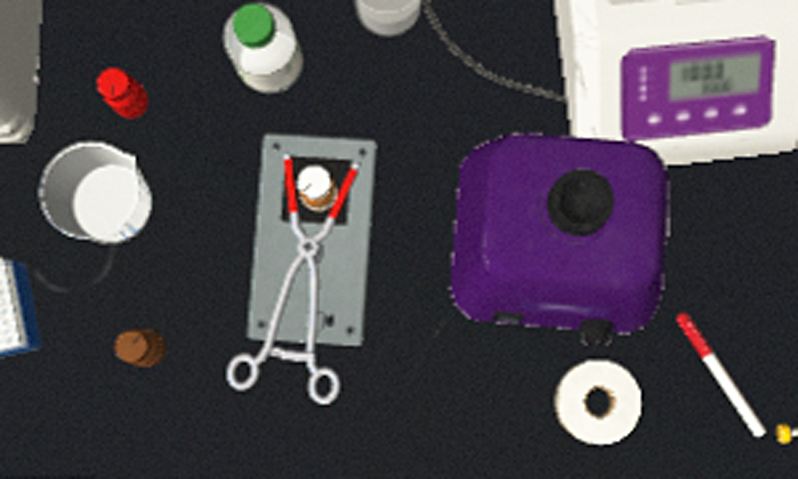

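Top: rings at b(323,385)/(242,372), rivet b(308,246), cap b(314,182) between the red jaws. Scene: fixed ring a(519,298), free ring a(452,346), rivet a(388,233), cap top a(346,172). The purple device is to the right; the brown and red look-alikes, the beaker and the wash bottle are clear of the stand.

Run:
```python
from h import *
s=ctrl.snapshot("scene");t=ctrl.snapshot("top")
S=lambda u,v:ray(s,(110+u/2.66,160+v/2.66)); Tp=lambda u,v:ray(t,(120+u/2.66,130+v/2.66))
M={}
for n,a,b in(("fixed",(519,298),(323,385)),("free",(452,346),(242,372)),("rivet",(388,233),(308,246)),("cap",(346,172),(314,182)),("jawtipF",(367,173),(354,168)),("jawtipM",(303,206),(287,157)),("brown",(352,388),(132,348)),("wash",(188,105),(254,24))):
    X,e=tri([S(*a),Tp(*b)]); M[n]=X; print(n,X.round(4),np.round(e,4), "top at z50", atz(Tp(*b),.05).round(4))
for b in((452,300),(455,200),(470,160)): print("purple",atz(Tp(*b),0).round(3),atz(Tp(*b),.1).round(3))
# stand fit at z=50 from both views
L={"fixed":(-125,-24),"free":(-117,50),"rivet":(0,0)}
A=[];B=[]
for n,(x,y) in L.items():
    x/=1e3;y/=1e3; A+=[[x,-y,1,0],[y,x,0,1]]; B+=list(M[n][:2])
c=np.linalg.lstsq(np.array(A),np.array(B),rcond=None); q=c[0]
print("yaw",np.degrees(np.arctan2(q[1],q[0])),"scale",np.hypot(q[0],q[1]),"origin",q[2:],"res",(np.array(A)@q-B).round(4))
```

```text
fixed [0.4128 0.2192 0.0457] [0.0001 0.0001] top at z50 [0.4129 0.219  0.05  ]
free [0.4241 0.2938 0.0468] [0.0007 0.0007] top at z50 [0.4235 0.293  0.05  ]
rivet [0.5407 0.2366 0.0501] [0.0011 0.0011] top at z50 [0.5398 0.236  0.05  ]
cap [0.5945 0.2297 0.0856] [0.0007 0.0007] top at z50 [0.5998 0.232  0.05  ]
jawtipF [0.6106 0.1929 0.045 ] [0.0046 0.0046] top at z50 [0.6136 0.1951 0.05  ]
jawtipM [0.6236 0.2581 0.0455] [0.0004 0.0004] top at z50 [0.623  0.2578 0.05  ]
brown [0.4448 0.3895 0.0752] [0.002 0.002] top at z50 [0.4437 0.394  0.05  ]
wash [0.7288 0.2835 0.1239] [0.0006 0.0006] top at z50 [0.7505 0.2928 0.05  ]
purple [0.495 0.1   0.   ] [0.489 0.105 0.1  ]
purple [0.593 0.099 0.   ] [0.577 0.103 0.1  ]
purple [0.632 0.084 0.   ] [0.614 0.09  0.1  ]
yaw -2.9786509883396115 scale 1.0170223143351398 origin [0.54067603 0.23681593] res [-0.0003 -0.0002  0.0004 -0.     -0.0001  0.0002]
```

{"method": "apply_moves", "body": {"commands": [[[21.6, 33.3, 5], 1.164, 1], [[21.6, 33.3, 5], 1.164, 1], [[21.6, 33.3, 5], 1.164, 1], [[21.6, 33.3, 5], 1.164, 1], [[21.6, 33.3, 5], 1.164, 1], [[21.6, 33.3, 5], 1.164, 1], [[21.6, 33.3, 5], 1.164, 1], [[21.6, 33.3, 5], 1.164, 1], [[21.6, 33.3, 5], 1.164, 1], [[24.6, 63.3, 5], 1.164, 1], [[24.6, 63.3, 5], 1.164, 1], [[24.6, 63.3, 5], 1.164, 1], [[24.6, 63.3, 5], 1.164, 1], [[24.6, 63.3, 5], 1.164, 1], [[24.6, 63.3, 5], 1.164, 1], [[24.6, 63.3, 5], 1.164, 1], [[24.6, 63.3, 5], 1.164, 1], [[19, 96.3, 5], 1.164, 1], [[19, 96.3, 5], 1.164, 1], [[19, 96.3, 5], 1.164, 1]]}}

```text
clock: 3.17
tool_pos: [0.4589, 0.1251, 0.2939]
orientation: [-180.0, 0.0, -93.0]
force: [1.9, 0.3, 0.2]
opening: 0.0004
gripper_force: 0.0
```

{"method": "apply_moves", "body": {"commands": [[[-3.5, 20, -5], 0, 1], [[-3.5, 20, -5], 0, 1], [[-3.5, 20, -5], 0, 1], [[-3.5, 20, -5], 0, 1], [[-3.5, 20, -5], 0, 1], [[-3.5, 20, -5], 0, 1], [[-3.5, 20, -15], 0, 1], [[-3.5, 20, -15], 0, 1], [[-3.5, 20, -15], 0, 1], [[-3.5, 20, -15], 0, 1], [[-3.5, 20, -15], 0, 1]]}}

```text
clock: 4.08
tool_pos: [0.4246, 0.3231, 0.1435]
orientation: [180.0, -0.1, -93.0]
force: [-0.5, 1.1, 1.2]
opening: 0.0004
gripper_force: 0.0
```

Run:
```python
from h import *
o=ctrl.get_obs();print(o["tool_pos"],o["force"])
w=ctrl.snapshot("wrist"); save(w,"w1")
for t in("free_ring","fixed_ring","bottle_cap"):
    for d in ctrl.spot_point(w,t)[:2]: print(t,d["at"],d["score"],atz(ray(w,d["at"],True),.05))
```

```text
[0.42464626 0.3230965  0.14345982] [-0.54830152  1.06985427  1.20281918]
free_ring [280.9, 177.6] 0.56 [0.42532864 0.29363626 0.05      ]
free_ring [93.4, 121.5] 0.43 [0.57326069 0.23713024 0.05      ]
fixed_ring [288.9, 76.6] 0.82 [0.41588328 0.22055109 0.05      ]Traceback (most recent call last):
  File "<stdin>", line 5, in <module>
ValueError: it knows: bottle, cup, fixed_ring, forceps_stand, free_ring, jaw_face, mat, moving_jaw, moving_shank, pen, ratchet, tape, wash_bottle
```

View pics/w1.png

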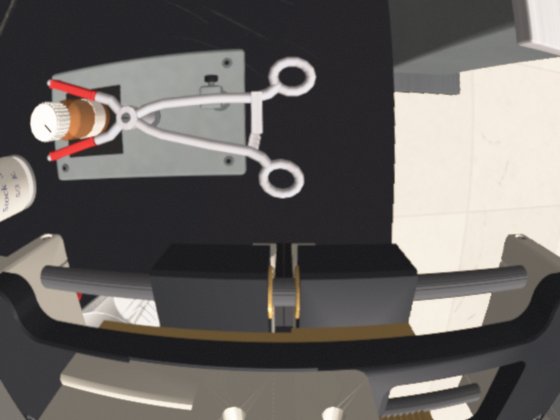

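The wrist view shows the free ring at (281,178) and the fixed ring at (289,77), which agrees with the earlier measurement. I'll move outside the free ring and descend.

{"method": "apply_moves", "body": {"commands": [[[0, 1.1, 0], 0, 1], [[0, 1.1, -4], 0, 1], [[0, 1.1, -7], 0, 1], [[0, 1.1, -8.5], 0, 1], [[0, 1.1, -8.5], 0, 1], [[0, 1.1, -8.5], 0, 1]]}}

```text
clock: 4.73
tool_pos: [0.425, 0.335, 0.0592]
orientation: [-180.0, -0.0, -93.0]
force: [-0.0, -0.4, 1.0]
opening: 0.0007
gripper_force: 0.0
```

{"method": "apply_moves", "body": {"commands": [[[0, -0.3, 0], 0, 1], [[0, -0.6, 0], 0, 1], [[0, -0.8, 0], 0, 1], [[0, -1.0, 0], 0, 1], [[0, -1.0, 0], 0, 1]]}}

```text
clock: 5.15
tool_pos: [0.4247, 0.3241, 0.0593]
orientation: [-180.0, 0.1, -93.0]
force: [0.5, -0.1, -0.5]
opening: 0.0003
gripper_force: 0.0
```

{"method": "apply_moves", "body": {"commands": [[[-0.1, -0.2, 0], 0, 1], [[-0.2, -0.4, 0], 0, 1], [[-0.2, -0.6, 0], 0, 1], [[-0.3, -0.8, 0], 0, 1], [[-0.3, -0.8, 0], 0, 1]]}}

```text
clock: 5.57
tool_pos: [0.4216, 0.3164, 0.0587]
orientation: [-180.0, 0.0, -93.0]
force: [-0.2, 1.4, 0.2]
opening: 0.0004
gripper_force: 0.8
```

{"method": "apply_moves", "body": {"commands": [[[-0.1, -0.2, 0], 0, 1], [[-0.2, -0.4, 0], 0, 1], [[-0.2, -0.6, 0], 0, 1], [[-0.3, -0.8, 0], 0, 1], [[-0.3, -0.8, 0], 0, 1]]}}

```text
clock: 5.98
tool_pos: [0.4187, 0.3086, 0.0587]
orientation: [-180.0, 0.1, -93.0]
force: [0.7, 3.4, -1.3]
opening: 0.0007
gripper_force: 2.0
```

{"method": "apply_moves", "body": {"commands": [[[0, -0.1, 0], 0, 1], [[-0.1, -0.2, 0], 0, 1], [[-0.1, -0.3, 0], 0, 1], [[-0.1, -0.4, 0], 0, 1], [[-0.1, -0.4, 0], 0, 1]]}}

```text
clock: 6.4
tool_pos: [0.4175, 0.3044, 0.0586]
orientation: [180.0, 0.0, -93.0]
force: [-0.6, 4.5, -0.2]
opening: 0.0005
gripper_force: 2.1
```

{"method": "apply_moves", "body": {"commands": [[[0, -0.1, 0], 0, 1], [[-0.1, -0.2, 0], 0, 1], [[-0.1, -0.3, 0], 0, 1], [[-0.1, -0.4, 0], 0, 1], [[-0.1, -0.4, 0], 0, 1]]}}

```text
clock: 6.82
tool_pos: [0.4165, 0.3004, 0.0586]
orientation: [180.0, 0.0, -93.0]
force: [-1.0, 4.7, -0.1]
opening: 0.0004
gripper_force: 2.3
```

{"method": "apply_moves", "body": {"commands": [[[0, -0.1, 0], 0, 1], [[0, -0.2, 0], 0, 1], [[0, -0.2, 0], 0, 1]]}}

```text
clock: 7.07
tool_pos: [0.4168, 0.299, 0.0587]
orientation: [-180.0, 0.1, -93.0]
force: [-0.8, 6.9, -0.7]
opening: 0.0004
gripper_force: 3.2
```

{"method": "apply_moves", "body": {"commands": [[[0, -0.1, 0], 0, 1], [[0, -0.2, 0], 0, 1], [[0, -0.2, 0], 0, 1]]}}

```text
clock: 7.32
tool_pos: [0.4167, 0.2967, 0.0587]
orientation: [-180.0, 0.1, -93.0]
force: [-1.2, 5.8, 1.1]
opening: 0.0007
gripper_force: 2.7
```

{"method": "apply_moves", "body": {"commands": [[[0, -0.1, 0], 0, 1], [[-0.1, -0.2, 0], 0, 1], [[-0.1, -0.2, 0], 0, 1]]}}

```text
clock: 7.57
tool_pos: [0.4164, 0.2956, 0.059]
orientation: [-179.9, 0.1, -93.0]
force: [1.6, 6.7, -1.2]
opening: 0.0003
gripper_force: 3.5
```

{"method": "apply_moves", "body": {"commands": [[[0, -0.1, 0], 0, 1], [[0, -0.2, 0], 0, 1], [[0, -0.2, 0], 0, 1]]}}

```text
clock: 7.82
tool_pos: [0.4162, 0.2943, 0.059]
orientation: [-179.9, 0.2, -93.0]
force: [-1.9, 10.1, -1.4]
opening: 0.0004
gripper_force: 5.1
```

{"method": "apply_moves", "body": {"commands": [[[0, -0.1, 0], 0, 1], [[0, -0.2, 0], 0, 1], [[0, -0.2, 0], 0, 1]]}}

```text
clock: 8.07
tool_pos: [0.4161, 0.2916, 0.059]
orientation: [-179.9, 0.1, -93.0]
force: [-0.9, 7.6, 0.7]
opening: 0.0003
gripper_force: 3.8
```

{"method": "apply_moves", "body": {"commands": [[[0, -0.1, 0], 0, 1], [[0, -0.1, 0], 0, 1], [[0, -0.1, 0], 0, 1]]}}

```text
clock: 8.32
tool_pos: [0.4163, 0.2911, 0.0591]
orientation: [-179.9, 0.2, -93.0]
force: [-1.4, 8.7, -0.9]
opening: 0.0004
gripper_force: 4.6
```

{"method": "apply_moves", "body": {"commands": [[[0, -0.1, 0], 0, 1], [[0, -0.1, 0], 0, 1], [[0, -0.1, 0], 0, 1]]}}

```text
clock: 8.57
tool_pos: [0.4165, 0.2906, 0.0592]
orientation: [-179.9, 0.2, -93.0]
force: [-1.0, 10.4, -1.2]
opening: 0.0006
gripper_force: 5.4
```

{"method": "apply_moves", "body": {"commands": [[[0, -0.1, 0], 0, 1], [[0, -0.1, 0], 0, 1], [[0, -0.1, 0], 0, 1]]}}

```text
clock: 8.82
tool_pos: [0.4165, 0.2898, 0.0592]
orientation: [-179.9, 0.3, -93.0]
force: [-1.1, 11.5, -1.2]
opening: 0.0005
gripper_force: 6.0
```

{"method": "apply_moves", "body": {"commands": [[[0, 0, 0], 0, 1], [[0, -0.05, 0], 0, 1], [[0, -0.05, 0], 0, 1]]}}

```text
clock: 9.07
tool_pos: [0.4165, 0.2895, 0.0592]
orientation: [-179.9, 0.3, -93.0]
force: [-2.7, 12.7, -1.3]
opening: 0.0006
gripper_force: 6.3
```

{"method": "apply_moves", "body": {"commands": [[[0, 0.2, 0], 0, 1], [[0, 0.4, 0], 0, 1], [[0, 0.4, 0], 0, 1]]}}

```text
clock: 9.32
tool_pos: [0.4167, 0.2925, 0.0592]
orientation: [-179.9, 0.2, -92.9]
force: [1.0, 6.8, 0.9]
opening: 0.0004
gripper_force: 3.4
```

{"method": "apply_moves", "body": {"commands": [[[0, 0.2, 0], 0, 1], [[0, 0.2, 0], 0, 1]]}}

```text
clock: 9.48
tool_pos: [0.4164, 0.2938, 0.059]
orientation: [-179.9, 0.1, -92.9]
force: [1.7, 5.9, 0.6]
opening: 0.0007
gripper_force: 2.8
```

{"method": "apply_moves", "body": {"commands": [[[0, -0.2, 0], 0, 1], [[0, -0.4, 0], 0, 1], [[0, -0.5, 0], 0, 1], [[0, -0.6, 0], 0, 1], [[0, -0.65, 0], 0, 1], [[0, -0.65, 0], 0, 1]]}}

```text
clock: 9.98
tool_pos: [0.4165, 0.2891, 0.0593]
orientation: [-179.9, 0.3, -93.0]
force: [-3.2, 12.7, -1.5]
opening: 0.0003
gripper_force: 6.6
```

{"method": "apply_moves", "body": {"commands": [[[0, 0.3, 0], 0, 1], [[0, 0.6, 0], 0, 1], [[0, 0.8, 0], 0, 1], [[0, 0.8, 0], 0, 1]]}}

```text
clock: 10.32
tool_pos: [0.4156, 0.2943, 0.0585]
orientation: [180.0, -0.0, -93.0]
force: [0.6, 3.3, 0.5]
opening: 0.0002
gripper_force: 1.9
```

{"method": "apply_moves", "body": {"commands": [[[0, 0.2, 0], 0, 1], [[0, 0.2, 0], 0, 1]]}}

```text
clock: 10.48
tool_pos: [0.4149, 0.2952, 0.0581]
orientation: [179.9, -0.1, -93.0]
force: [-1.0, 0.1, 0.1]
opening: 0.0002
gripper_force: 0.0
```

{"method": "apply_moves", "body": {"commands": [[[0, 0.2, 0], 0, 1], [[0, 0.2, 0], 0, 1]]}}

```text
clock: 10.65
tool_pos: [0.4153, 0.2977, 0.0583]
orientation: [180.0, -0.1, -93.0]
force: [0.6, -0.3, 0.4]
opening: 0.0007
gripper_force: 0.0
```

{"method": "apply_moves", "body": {"commands": [[[0, 1.2, 0], 0, 1], [[0, 1.2, 3], 0, 1], [[0, 1.2, 7], 0, 0.5], [[4, 1.2, 9], 0, 0], [[8, 1.2, 9], 0, 0], [[12, 1, 9], 0, 0], [[12, 1, 9], 0, 0], [[12, 1, 9], 0, 0]]}}

```text
clock: 11.32
tool_pos: [0.537, 0.3079, 0.1474]
orientation: [179.9, -0.1, -93.1]
force: [0.5, -0.0, -1.1]
opening: 0.0344
gripper_force: 0.0
```

Run:
```python
from h import *
o=ctrl.get_obs();print(o["tool_pos"],o["opening"])
w=ctrl.snapshot("wrist");s=ctrl.snapshot("scene");t=ctrl.snapshot("top")
a=cv2.resize(s["img"][200:300,190:310],None,fx=4,fy=4,interpolation=cv2.INTER_CUBIC)
b=cv2.resize(t["img"][180:290,200:260],None,fx=4,fy=4,interpolation=cv2.INTER_CUBIC)
c=np.zeros((840,560,3),np.uint8); 
im=np.zeros((600,800,3),np.uint8)
im[:400,:480]=a; im[:440,500:740]=b
cv2.imwrite("pics/c1.png",im[:,:,::-1]); save(w,"w2")
np.savez("w2.npz",T=w["T"],k=[w["fx"],w["fy"],w["cx"],w["cy"]])
for n,p,f in(("w",w,1),("s",s,0),("t",t,0)):
    for d in ctrl.spot_point(p,"free_ring")[:2]: print(n,d["at"],d["score"],atz(ray(p,d["at"],f),.05))
```

```text
[0.53700169 0.30793466 0.14743553] 0.034436629504645024
w [429.6, 161.0] 0.87 [0.419621   0.27065766 0.05      ]
s [289.5, 286.6] 0.73 [0.41300432 0.27562167 0.05      ]
s [240.1, 246.0] 0.59 [0.57315308 0.25650354 0.05      ]
t [221.7, 271.3] 0.74 [0.42042811 0.26696699 0.05      ]
```

View pics/c1.png

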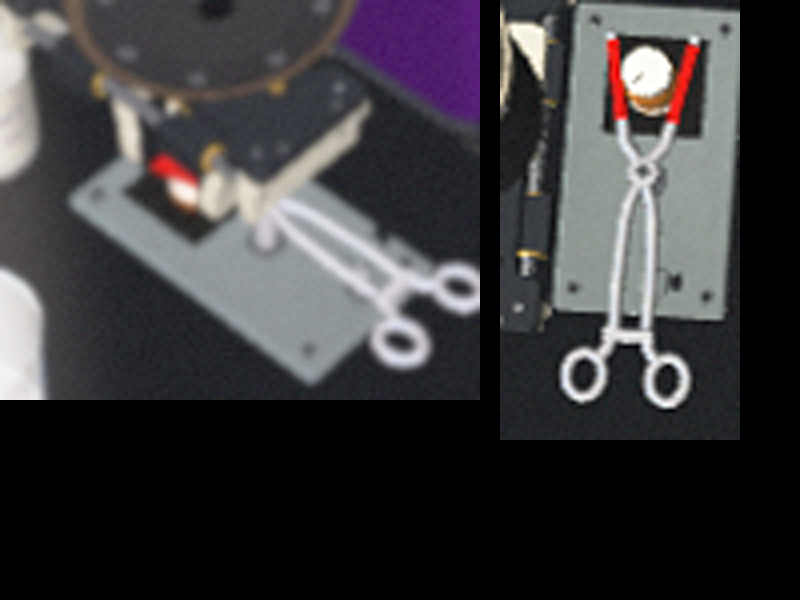

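View pics/w2.png

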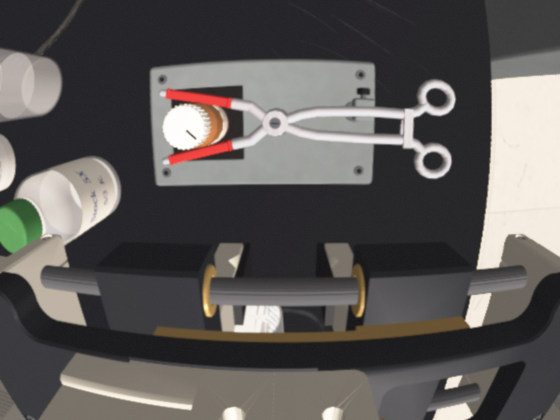

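Run:
```python
from h import *
k=np.load("w2.npz"); w=dict(T=k["T"],fx=k["k"][0],fy=k["k"][1],cx=k["k"][2],cy=k["k"][3]); w["img"]=cv2.imread("pics/w2.png")[:,:,::-1]
t=ctrl.snapshot("top")
def white(img,c,r):
    m=(img.min(2)>150).astype(np.uint8); n,l,st,ce=cv2.connectedComponentsWithStats(m)
    i=l[c[1],c[0]]; mm=(l==i).astype(np.uint8); cs=cv2.findContours(mm,0,1)[0]; (x,y),rr=cv2.minEnclosingCircle(cs[0]); return (x,y),rr,st[i],ce[i]
cw=white(w["img"],(182,122),0);ct=white(t["img"],(236,197),0);print(cw,ct)
X,e=tri([ray(w,(187,127),True),ray(t,(237,198))]);print("eye",X,e)
for name,p,c,f in(("w",w,(187,127),1),("w",w,cw[0],1),("t",t,(237,198),0),("t",t,ct[0],0)): print(name,atz(ray(p,c,f),.0895))
for uv in((164,94),(168,161),(226,126)): print("jaws/bottle",uv,atz(ray(w,uv,True),.056))
```

```text
((300.6218566894531, 119.1988296508789), 156.24215698242188, array([  152,    62,   303,   123, 22718], dtype=int32), array([283.50022009, 124.0634739 ])) ((236.0263214111328, 197.6052703857422), 6.185706615447998, array([230, 192,  13,  12, 120], dtype=int32), array([236.01666667, 197.525     ]))
eye [0.59760356 0.23430689 0.07359108] [np.float64(0.0016479125811291173), np.float64(0.0016479125811290861)]
w [0.59351045 0.23553693 0.0895    ]
w [0.52296629 0.23597512 0.0895    ]
t [0.59424309 0.23155221 0.0895    ]
t [0.59516049 0.23390023 0.0895    ]
jaws/bottle (164, 94) [0.61962974 0.20957478 0.056     ]
jaws/bottle (168, 161) [0.62136591 0.25992153 0.056     ]
jaws/bottle (226, 126) [0.57457301 0.23804627 0.056     ]
```

{"method": "apply_moves", "body": {"commands": [[[3, -4, 0], -0.12, 0], [[5.7, -7.4, 0], -0.24, 0], [[5.7, -7.4, 0], -0.36, 0], [[5.7, -7.4, 0], -0.48, 0], [[5.7, -7.4, 0], -0.6, 0], [[5.7, -7.4, 0], -0.72, 0], [[5.7, -7.4, 0], -0.84, 0], [[5.7, -7.4, 0], -0.96, 0], [[5.7, -7.4, 0], -1.08, 0], [[5.7, -7.4, 0], -1.2, 0], [[5.7, -7.4, 0], -1.32, 0], [[5.7, -7.4, 0], -1.44, 0], [[5.7, -7.4, 0], -1.56, 0], [[5.7, -7.4, 0], -1.68, 0], [[5.7, -7.4, 0], -1.8, 0], [[5.7, -7.4, 0], -1.92, 0], [[5.7, -7.4, 0], -1.92, 0], [[5.7, -7.4, 0], -1.92, 0]]}}

```text
clock: 13.17
tool_pos: [0.5922, 0.2346, 0.1489]
orientation: [180.0, 0.0, 157.3]
force: [0.7, -0.6, -0.3]
opening: 0.088
gripper_force: 0.0
```

Run:
```python
from h import *
o=ctrl.get_obs();print(o["tool_pos"],o["orientation"],o["opening"],o["joint_pos"][5])
w=ctrl.snapshot("wrist"); save(w,"w3")
np.savez("w3.npz",T=w["T"],k=[w["fx"],w["fy"],w["cx"],w["cy"]])
```

```text
[0.59223655 0.23457931 0.14887061] [1.79982185e+02 1.06904407e-02 1.57264292e+02] 0.08803033611846837 -151.8685867401796
```

View pics/w3.png

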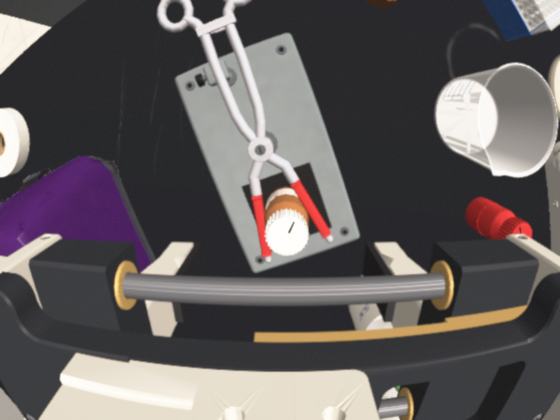

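The cap top is centred at about (288,232), between the fingers, and both jaws bear on the bottle.

Run:
```python
from h import *
def ld(n):
    k=np.load(n+".npz"); return dict(T=k["T"],fx=k["k"][0],fy=k["k"][1],cx=k["k"][2],cy=k["k"][3],img=cv2.imread(f"pics/{n}.png")[:,:,::-1])
w2,w3=ld("w2"),ld("w3"); t=ctrl.snapshot("top")
m=(w3["img"].min(2)>190).astype(np.uint8); n,l,st,ce=cv2.connectedComponentsWithStats(m); i=l[226,280]; print(st[i],ce[i])
X,e=tri([ray(w2,(187,127),1),ray(w3,(288,232),1)]);print(X,e)
for z in(.0895,.086): print(z,atz(ray(w2,(187,127),1),z),atz(ray(w3,(288,232),1),z),atz(ray(w3,ce[i],1),z))
```

```text
[ 265  209   44   47 1550] [286.49677419 232.68064516]
[0.59709605 0.2358881  0.0795268 ] [np.float64(0.0005616925318136658), np.float64(0.0005616925318137764)]
0.0895 [0.59351045 0.23553693 0.0895    ] [0.59408923 0.23736001 0.0895    ] [0.59414978 0.23626491 0.0895    ]
0.086 [0.5945743  0.23559423 0.086     ] [0.5953419  0.23690127 0.086     ] [0.59540351 0.23578701 0.086     ]
```

{"method": "apply_moves", "body": {"commands": [[[0.2, 0.1, -2], 0, 0], [[0.2, 0.1, -5], 0, 0], [[0.2, 0.1, -6.3], 0, 0], [[0.2, 0.1, -6.3], 0, 0], [[0.2, 0.1, -6.3], 0, 0.3], [[0.2, 0.1, -6.3], 0, 0.5], [[0.2, 0.1, -6.3], 0, 0.6], [[0.2, 0.1, -6.3], 0, 0.6], [[0.2, 0.1, -6.3], 0, 0.62], [[0.2, 0.1, -6.3], 0, 0.64]]}}

```text
clock: 14.1
tool_pos: [0.5948, 0.2354, 0.0863]
orientation: [179.9, 0.0, 157.0]
force: [-0.6, -0.2, 0.3]
opening: 0.0536
gripper_force: 0.0
```

{"method": "apply_moves", "body": {"commands": [[[0, 0, 0], 0, 0.655], [[0, 0, 0], 0, 0.66], [[0, 0, 0], 0, 0.665], [[0, 0, 0], 0, 0.67]]}}

```text
clock: 14.43
tool_pos: [0.5945, 0.2353, 0.0856]
orientation: [-180.0, -0.0, 157.0]
force: [0.3, 0.6, -0.0]
opening: 0.0302
gripper_force: 0.0
```

{"method": "apply_moves", "body": {"commands": [[[0, 0, 0], 0, 0.67], [[0, 0, 0], 0, 0.68], [[0, 0, 0], 0, 0.68], [[0, 0, 0], 0, 0.7], [[0, 0, 0], 0, 0.7]]}}

```text
clock: 14.85
tool_pos: [0.5947, 0.2356, 0.0856]
orientation: [180.0, 0.0, 157.0]
force: [0.9, 1.4, 0.0]
opening: 0.0284
gripper_force: 30.0
```

{"method": "apply_moves", "body": {"commands": [[[0, 0, 0], 0.08, 0.75], [[0, 0, 0], 0.16, 0.75], [[0, 0, 0], 0.24, 0.75], [[0, 0, 0], 0.32, 0.75], [[0, 0, 0], 0.4, 0.75], [[0, 0, 0], 0.48, 0.75], [[0, 0, 0], 0.56, 0.75], [[0, 0, 0], 0.64, 0.75], [[0, 0, 0], 0.72, 0.75], [[0, 0, 0], 0.8, 0.75]]}}

```text
clock: 15.68
tool_pos: [0.5947, 0.2343, 0.0856]
orientation: [-179.9, -0.0, -156.9]
force: [3.0, -3.3, -0.7]
opening: 0.0285
gripper_force: 30.0
```

{"method": "apply_moves", "body": {"commands": [[[0, 0, 0], 0.08, 0.75], [[0, 0, 0], 0.16, 0.75], [[0, 0, 0], 0.24, 0.75], [[0, 0, 0], 0.32, 0.75], [[0, 0, 0], 0.4, 0.75], [[0, 0, 0], 0.48, 0.75], [[0, 0, 0], 0.56, 0.75], [[0, 0, 0], 0.64, 0.75], [[0, 0, 0], 0.72, 0.75], [[0, 0, 0], 0.8, 0.75], [[0, 0, 0], 0.8, 0.75]]}}

```text
clock: 16.6
tool_pos: [0.5955, 0.2336, 0.0857]
orientation: [-179.9, -0.1, -111.0]
force: [5.7, -5.9, -1.9]
opening: 0.0282
gripper_force: 30.0
```

Run:
```python
from h import *
o=ctrl.get_obs();print(o["tool_pos"],o["orientation"],o["force"],o["moment"],o["opening"],o["gripper_force"])
```

```text
[0.59551814 0.23355354 0.0856752 ] [-1.79916734e+02 -9.64145535e-02 -1.11039986e+02] [ 5.72835661 -5.85099101 -1.90597791] [-2.342696   -2.19073786  0.02263017] 0.02824824855321466 29.998829662799835
```

{"method": "apply_moves", "body": {"commands": [[[0.1, -0.1, 0], 0, 0.75], [[0.1, -0.1, 0], 0, 0.66], [[0.1, -0.1, 0], 0, 0.6], [[0.1, -0.1, 0], 0, 0.3], [[0.1, -0.1, 0], 0, 0.2], [[0.1, -0.1, 0], 0, 0.2], [[0.1, -0.1, 4], 0, 0.2], [[-3, 3, 6.3], 0, 0.4], [[-6, 5, 6.3], 0, 0.6], [[-6, 5, 6.3], 0, 0.9], [[-6, 5, 6.3], 0, 1], [[-6, 5, 6.3], 0, 1]]}}

```text
clock: 17.6
tool_pos: [0.5342, 0.2857, 0.1487]
orientation: [-180.0, 0.0, -111.2]
force: [0.4, 0.1, 0.5]
opening: 0.034
gripper_force: 0.0
```

Run:
```python
from h import *
o=ctrl.get_obs();print(o["tool_pos"],o["orientation"],o["force"])
w=ctrl.snapshot("wrist");t=ctrl.snapshot("top"); save(w,"w4")
np.savez("w4.npz",T=w["T"],k=[w["fx"],w["fy"],w["cx"],w["cy"]])
b=cv2.resize(t["img"][180:290,200:260],None,fx=4,fy=4)
im=np.zeros((440,800,3),np.uint8); im[:420,:560]=w["img"]; im[:,560:800]=b
cv2.imwrite("pics/c4.png",im[:,:,::-1])
for n,p,f in(("w",w,1),("t",t,0)):
    for d in ctrl.spot_point(p,"free_ring")[:2]: print(n,d["at"],d["score"],atz(ray(p,d["at"],f),.05))
```

```text
[0.53421641 0.2857291  0.1487429 ] [-1.79996319e+02  1.57206076e-02 -1.11233051e+02] [0.37057831 0.05338113 0.47496519]
w [414.5, 143.7] 0.84 [0.41945263 0.26993188 0.05      ]
w [198.5, 172.0] 0.58 [0.58313547 0.2314806  0.05      ]
t [220.8, 272.9] 0.62 [0.41655876 0.26902473 0.05      ]
```

View pics/c4.png

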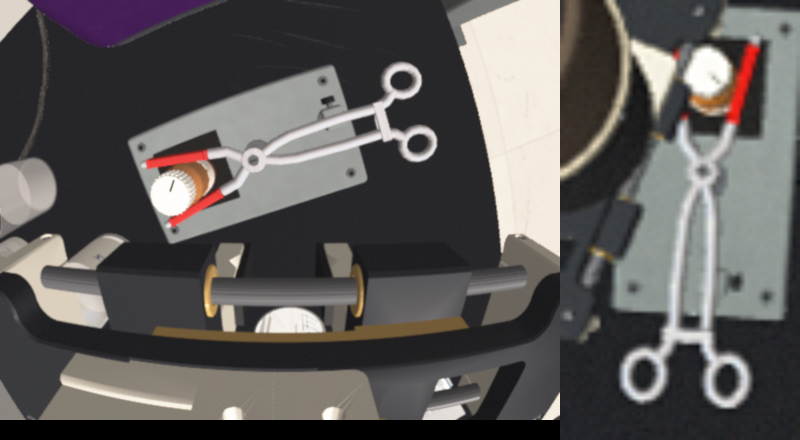

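The ratchet still holds the clamp, and the cap mark has moved (w4, about (172,186)). Next I'll work out the mark's rotation.

Run:
```python
from h import *
def ld(n):
    k=np.load(n+".npz"); return dict(T=k["T"],fx=k["k"][0],fy=k["k"][1],cx=k["k"][2],cy=k["k"][3],img=cv2.imread(f"pics/{n}.png"))
for n,c,R in(("w2",(187,127),14),("w3",(288,231),15),("w4",(171,194),14)):
    w=ld(n); g=w["img"].min(2).astype(float); yy,xx=np.mgrid[:420,:560]
    m=(np.hypot(xx-c[0],yy-c[1])<R)&(g<130)
    P=np.array([atz(ray(w,(x,y),1),.0895)[:2] for x,y in zip(xx[m],yy[m])]); ctr=P.mean(0)
    u,s,v=np.linalg.svd(P-ctr); C=atz(ray(w,c,1),.0895)[:2]
    d=v[0]*np.sign(v[0]@(ctr-C)); print(n,m.sum(),"mark dir",np.degrees(np.arctan2(d[1],d[0])),"ctr dir",np.degrees(np.arctan2(*(ctr-C)[::-1])),"C",C,s)
```

```text
w2 12 mark dir 134.57157716020845 ctr dir 114.21760011201336 C [0.59351045 0.23553693] [0.00686964 0.00063478]
w3 10 mark dir 132.81296849379976 ctr dir 121.0379362567827 C [0.59343894 0.23762836] [0.00572106 0.00065804]
w4 9 mark dir -134.89565192250322 ctr dir -118.724058654267 C [0.59444314 0.23487037] [0.00605915 0.00048271]
```

Run:
```python
import cv2,numpy as np
f=lambda n,x,y,a:cv2.resize(cv2.warpAffine(cv2.imread(f"pics/{n}.png"),cv2.getRotationMatrix2D((x,y),a,1),(560,420))[y-45:y+45,x-45:x+45],(390,390),interpolation=cv2.INTER_CUBIC)
cv2.imwrite("pics/cmp.png",np.hstack([f("w2",205,127,0),f("w4",190,180,-18)]))
```

```text
(no output)
```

View pics/cmp.png

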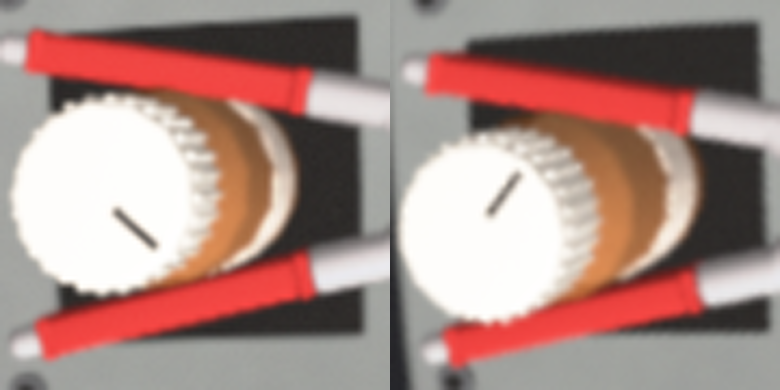

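{"method": "apply_moves", "body": {"commands": [[[-4, -0.5, 0], 0.12, 1], [[-8, -1, 0], 0.24, 1], [[-12.4, -1.5, 0], 0.318, 1], [[-12.4, -1.5, -3], 0.318, 1], [[-12.4, -1.5, -6], 0.318, 1], [[-12.4, -1.5, -6.8], 0.318, 1], [[-12.4, -1.5, -6.8], 0.318, 1], [[-12.4, -1.5, -6.8], 0.318, 1]]}}

```text
clock: 18.47
tool_pos: [0.4113, 0.2701, 0.0806]
orientation: [180.0, -0.1, -93.1]
force: [0.7, 0.3, 0.1]
opening: 0.0002
gripper_force: 0.0
```

{"method": "apply_moves", "body": {"commands": [[[0, 0, -0.3], 0, 1], [[0, 0, -0.6], 0, 1], [[0, 0, -0.8], 0, 1], [[0, 0, -0.8], 0, 1]]}}

```text
clock: 18.8
tool_pos: [0.4107, 0.2703, 0.0726]
orientation: [180.0, 0.0, -93.1]
force: [0.2, 0.4, -0.3]
opening: 0.0006
gripper_force: 0.0
```

{"method": "apply_moves", "body": {"commands": [[[0, 0, -0.1], 0, 1], [[0, 0, -0.2], 0, 1], [[0, 0, -0.3], 0, 1], [[0, 0, -0.4], 0, 1], [[0, 0, -0.4], 0, 1]]}}

```text
clock: 19.22
tool_pos: [0.4107, 0.2706, 0.0686]
orientation: [-180.0, 0.0, -93.1]
force: [0.5, 0.2, 2.1]
opening: 0.0003
gripper_force: 0.7
```

{"method": "apply_moves", "body": {"commands": [[[0, 0, -0.1], 0, 1], [[0, 0, -0.15], 0, 1], [[0, 0, -0.15], 0, 1]]}}

```text
clock: 19.47
tool_pos: [0.4103, 0.27, 0.0668]
orientation: [180.0, -0.0, -93.1]
force: [0.1, -0.8, -0.0]
opening: 0.0006
gripper_force: 0.0
```

{"method": "apply_moves", "body": {"commands": [[[0, 0, 2], 0, 1], [[0, 0, 5], 0, 1], [[0, 4, 9], 0, 1], [[0, 8, 10], 0, 1], [[0, 8, 10], 0, 1], [[0, 8, 10], 0, 1], [[0, 8, 10], 0, 1]]}}

```text
clock: 20.05
tool_pos: [0.4102, 0.3507, 0.1667]
orientation: [180.0, -0.0, -93.0]
force: [0.3, -0.9, -0.7]
opening: 0.0002
gripper_force: 0.0
```

Run:
```python
from h import *
o=ctrl.get_obs();print(o["tool_pos"],o["force"])
w=ctrl.snapshot("wrist");t=ctrl.snapshot("top"); s=ctrl.snapshot("scene")
b=cv2.resize(t["img"][180:290,200:260],None,fx=4,fy=4)
im=np.zeros((440,800,3),np.uint8); im[:420,:560]=w["img"]; im[:,560:800]=b
cv2.imwrite("pics/c5.png",im[:,:,::-1])
for n,p,f in(("w",w,1),("t",t,0)):
    for d in ctrl.spot_point(p,"free_ring")[:2]: print(n,d["at"],d["score"],atz(ray(p,d["at"],f),.05))
```

```text
[0.41015995 0.35068527 0.16670559] [ 0.26711425 -0.89190894 -0.67437326]
w [260.0, 141.7] 0.62 [0.42615688 0.29603302 0.05      ]
```

View pics/c5.png

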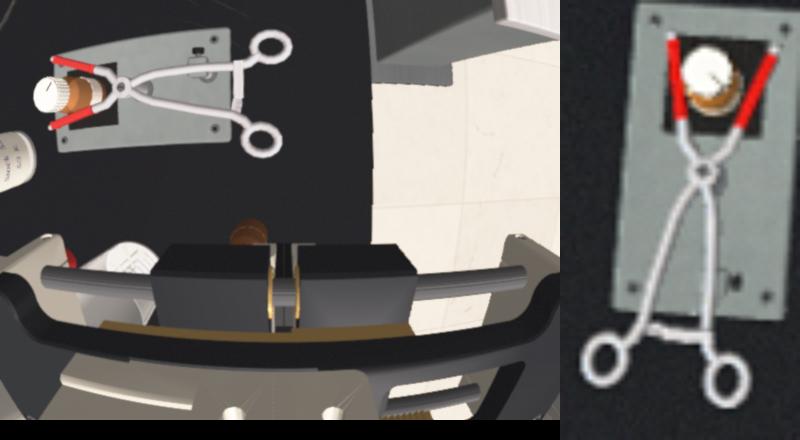

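The free ring is back at its wide-open place (about (0.426, 0.296)), the bottle stands between the open jaws, and the robot touches nothing.

```bash
python3 -c "
from plant import ctrl
print(ctrl.close_job())"
```

```text
the job is handed in; nothing more can be done
None
```

The job is handed in: the ratchet held the bottle by itself, the cap's index mark turned about 92° anticlockwise, and pressing the ring down opened the forceps fully with the bottle left standing. I inferred that the bottle did not turn with the cap from its unchanged label and a grip I estimate at 6–8 N.

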